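# Present a notched wood sample plate to the inspection lens

### The job

Throw the lamp switch over to on, then take the one plate with a notched corner out of the wooden rack and present it to the inspection lens, held by the end away from the notch so the labelled end stays free. Finish while holding it motionless in the air, its middle about 150 mm above the middle of the round cork mat, leaning at about 45 degrees with its label side up and squarely facing the lens. Leave the lamp on, the two plain plates in their slots and the other things on the bench where they are.

Things in the scene. Friction and masses are not known exactly. Their poses are not given: they have to be found in the camera images.
- lamp_switch (a joint): Lamp switch handle, rad: 0 = off (leans 0.6 rad towards the box's -x side, the side nearer the robot), 1.2 = on (leans 0.6 rad to the box's +x side). Over-centre: light (under 3 N at the bar), past the upright it falls by its own weight to the nearer stop and stays.
- switch_tip (a point): Middle of the black crossbar at the end of the switch handle: bar 16 mm thick, 56 mm long along the box's y, 70 mm from the pivot on a 10 mm steel rod.
- switch_pivot (a point): Hinge axis of the switch handle, 42 mm above the bench, over the middle of the fixed grey switch box (90 x 70 mm, 30 mm high; two black cheeks beside the rod rise to 52 mm and reach 15 mm either side of the pivot along x). Axes of the box: x = the way the handle is thrown for on, y = along the hinge, z up.
- rack: Fixed wooden rack 130 x 160 mm. Origin: middle of its underside. Three slots along its x, at y = -55, 0 and 55 mm, 10 mm wide between ribs 110 mm long whose tops are 26 mm above the bench; slot floor 8 mm above the bench. A plate stands on its long edge in each slot, a little loose.
- plate: The notched plate: loose wood, 120 x 8 x 60 mm, about 45 g, on its long edge in any of the three slots. Origin: middle of its underside. x along it to the notched end; y out of the label side (paper label 34 x 32 mm at the notched end, this side only); z to its top edge. Notch 14 x 14 mm in the top corner at +x: seen from the label side as it stands, it is at top left.
- plate_mid (a point): Middle of the notched plate (30 mm from its origin along z), same axes. Hold the plate at least 5 mm from here towards -x (measured to the point between the finger pads).
- plain_a: Loose plain plate, same size, wood and label but no notch, in another slot. Origin: middle of its lower long edge. Stays in its slot.
- plain_b: The second plain plate, as plain_a, in the remaining slot. Stays in its slot.
- lens_stand: Fixed inspection lens with its lamp. Origin: on the bench under the middle of the cork mat (120 mm across, 4 mm thick). x points from the mat to the post (18 mm thick, at x = 265 mm, 375 mm high, on a 90 x 140 x 12 mm foot); the lens head (72 mm across) hangs from the post's top towards the mat.
- lens_glass (a point): Middle of the lens glass, at x = 170 mm, z = 320 mm from the stand's origin; the lens looks down at 45 degrees towards the viewing spot.
- view_spot (a point): Viewing spot: point in the air 150 mm above the middle of the mat, 240 mm from the lens glass, where the plate's middle belongs. Same axes as the stand.
- jar: Bystander: amber glass jar, 60 mm across, 75 mm high; origin under its middle.
- sanding_block: Bystander: cork sanding block 70 x 42 x 30 mm; origin under its middle.
- tub: Bystander: white plastic tub, 100 mm across, 50 mm high; origin under its middle.
- disc_stack: Bystander: stack of wooden discs, 100 mm across, 38 mm high; origin under its middle.
- brush: Bystander: brush 190 mm long, lying; origin under its middle part.
- ruler: Bystander: metal straightedge 210 x 28 x 4 mm lying flat; origin under its middle.
- oil_can: Bystander: tin of oil, 84 mm across, 120 mm high; origin under its middle.
Things that resemble listed ones, but are neither listed nor needed, are in the scene too. What is shaped like the plate but green or turquoise is not meant.

How it is judged (in metres and radians):
On the way, in this order (a step that is already met when the one before it is completed fails the run):
1. the lamp switch is thrown over to on (value of joint lamp_switch above 1.05 rad), for 0.2 s.
2. the notched plate is lifted clear of the rack in the fingers (height (world z) of plate_mid above 0.1 m and contact force between the fingers and plate above 0.5 N and contact force between plate and rack below 0.05 N), for 0.2 s.
At the end, for the whole second after the job is handed in: Switch above 1.05 rad. Notched plate held at rest, gripped 5 mm or more off its middle away from the notch, touching neither rack nor stand, middle within 50 mm of the viewing spot, lens in front of its label side within 80 mm of its axis. Plain plates moved under 20 mm, others under 40 mm (value of joint lamp_switch above 1.05 rad and distance between plate_mid and view_spot below 0.05 m and y of lens_glass in the frame of plate_mid above 0.12 m and x of lens_glass in the frame of plate_mid between -0.08 and 0.08 m and z of lens_glass in the frame of plate_mid between -0.08 and 0.08 m and angle between plate's own y axis and vertical below 1.05 rad and contact force between the fingers and plate above 1 N and x of the grasp point in the frame of plate_mid below -0.005 m and contact force between plate and rack below 0.05 N and contact force between plate and lens_stand below 0.05 N and linear speed of plate below 0.03 m/s and distance of each of plain_a, plain_b from where it was at the start of the episode below 0.02 m and distance of each of jar, sanding_block, tub, disc_stack, brush, ruler, oil_can from where it was at the start of the episode below 0.04 m); the arm keeps its last pose, push and grip.
It fails at once if a plain plate was moved more than 20 mm (distance of any of plain_a, plain_b from where it was at the start of the episode above 0.02 m).
It fails at once if another thing on the bench was moved more than 40 mm (distance of any of jar, sanding_block, tub, disc_stack, brush, ruler, oil_can from where it was at the start of the episode above 0.04 m).
It also fails if it takes over 48 s, if anything falls off the work surface, if the arm or the gripper's body presses on something with over 40 N, if the wrist force passes 120 N, or if a joint passes its speed limit or range.

### The arm

A 6-joint arm with a two-finger parallel gripper is mounted at the origin on the work surface. World frame = base frame: x ahead of the robot, y to its left, z up, the work surface at z = 0. Lengths are in mm, angles in rad, forces in N, time in s.
With the tool pointing down it reaches from about 250 to 775 mm from the base axis. Payload 4 kg.
Tool frame: the origin (TCP) lies at the very end of the fingers, on their centre line; the grasp point (between the pads) lies 19 mm behind it; z points along the fingers, y is the line along which they close (so a half turn about z gives the same grasp; the last joint's range is limited). The gripper opens to 94 mm and grips with 3 to 60 N. Pads are 16 mm wide; open, the fingers measure 119 mm over their backs; the gripper's body (75 mm by 177 mm) begins 78 mm behind the grasp point.
Start: joints at [1.095, 0.087, 1.371, -0, 1.684, -0.103], TCP at [200.334, 512.237, 205.506] pointing down, gripper open.
Joint ranges: [-3.1, 3.1], [-0.76, 2.03], [0.27, 2.55], [-1.08, 4.22], [0.17, 2.65], [-2.57, 2.57]. Speed limits (rad/s): [2.79, 2.79, 3.14, 3.14, 3.14, 3.14].

### API

Orientations are given as a unit quaternion [x, y, z, w].
In Python, from station import manip gives the robot as it stands. The module is installed in compiled form; this text tells all that it offers.
- The arm moves only by the shell command python3 -m crank 'ROWS' [OPENING] [FORCE]. ROWS is JSON, a list of rows, each an object of numbers: "x", "y", "z": the shift along the tool's x, y, z in m; "wx", "wy", "wz": the turn, a rotation vector about the tool's x, y, z in rad. A call has exactly 8 rows; each row shifts and turns the commanded pose from where the row before left it, along the tool's axes as they then stand; what a row does not reach is not made up. A row lasts 1/8 s, in which the tool goes at most 62.5 mm and 10.7 degrees, less where a joint would pass 70% of its speed; a pose out of reach is approached as far as the arm can. A call is refused whole if a number of a shift passes 0.0625 or a number of a turn 0.188, either way. A call with a gripper value outside its range is refused whole. OPENING is the opening, from 0 (shut) to 1 (fully open), set as the call begins (- or left out, the last holds). The fingers move at their own pace and stop on an object; FORCE is the grip in N (left out, the last holds). Time passes only in rows, so rows that do not move let the fingers close, or fill a call up. It gives the time, the measured TCP pose, the force, the opening and the grip force at its end, in the units of the state.
- manip.get_obs(): the state, without advancing time (a new reading comes with each control period).
- manip.capture(name): name is "scene" or "side" or "wrist"; returns the picture (400x640x3 uint8, red, green, blue); there is no depth.
- manip.camera_info(name): a dict with "fx", "fy", "cx", "cy" (pixels), "world_to_cam" (4x4, takes a point from world to camera coordinates). Camera axes: x right, y down, z forward; pixel columns grow to the right and rows downward; lengths in mm; the calibration is good to about 2 mm. The wrist camera is an equidistant fisheye: a pixel r from the principal point sees the ray r / f radians off the axis. A picture is of the moment at which its call begins: read the wrist's pose just before it. camera_info takes no time and is no camera call; for the wrist camera it gives the pose at the moment of the call.
- manip.close_job(): hands the job in; it is judged then, once.
The state is a dict: "time": time; "joints": joint angles; "joint_vel": joint speeds; "joint_efforts": joint torques, N m; "tool_pos": TCP position; "tcp_rot": TCP orientation; "wrist_force": force on the tool from outside, world axes, zero at the start; "torque": the same for the moment, N m; "gripper_width": finger opening in mm; "grasp_force": force on a finger pad.
Only numpy, scipy, OpenCV 4.12 (cv2) and the standard library are available. Lean on these libraries where they do the work, as an engineer would, in place of code of your own. Each camera call takes 0.05 s, during which the arm holds its last target. There are 200 camera calls.

## Working session

There is one attempt and no reset: what is moved stays moved. The work goes in short steps, Python scripts to look and compute and a shell command to move; the robot and the scene stay as the last step left them, time stands still between calls to the robot, and variables do not carry over. Pictures are saved under pics/ and viewed, at most 10 in all, crops included, and the job is handed in when it is done.

```bash
mkdir -p pics; python3 - <<'E'
from station import manip
import cv2,json
o=manip.get_obs();print(o)
for n in("scene","side","wrist"):
    c=manip.camera_info(n);print(n,{k:(v.tolist() if hasattr(v,'tolist') else v) for k,v in c.items()})
    cv2.imwrite(f"pics/{n}0.png",manip.capture(n)[:,:,::-1])
E
```

```text
{'time': 0.0, 'joints': array([ 1.09489984e+00,  8.79772838e-02,  1.37224074e+00, -3.18465121e-06,
        1.68360353e+00, -1.03109382e-01]), 'joint_vel': array([-0.00168497,  0.00025911,  0.0014657 , -0.00017797, -0.00071834,
       -0.00173728]), 'joint_efforts': array([ 1.65350044e-03, -3.40170157e+01, -3.02434766e+01,  7.18126190e-02,
        3.28050368e-02, -1.50025194e-04]), 'tool_pos': array([200.07473369, 511.73024793, 204.2988641 ]), 'tcp_rot': array([ 1.85316186e-01,  9.82678314e-01, -1.06852659e-03, -3.16632545e-04]), 'wrist_force': array([-0.32174861, -0.70094062,  0.30436087]), 'torque': array([ 0.00663237, -0.00043061, -0.00250553]), 'grasp_force': 0.0, 'gripper_width': 93.72907368180961}
scene {'fx': 454.9180412362147, 'fy': 454.9180412362147, 'cx': 319.21818387885645, 'cy': 197.50026801987855, 'world_to_cam': [[0.6979356119906824, 0.7161601562922307, 0.0007155799599944859, -371.4156685617931], [0.6145855557509988, -0.5984322875374375, -0.5139682790746386, -204.83867530570225], [-0.36765537691896666, 0.3591565505071531, -0.8578088924990082, 1939.5665696394606], [0.0, 0.0, 0.0, 1.0]]}
side {'fx': 456.88958220301936, 'fy': 456.88958220301936, 'cx': 324.1621834539219, 'cy': 197.88710723018838, 'world_to_cam': [[0.7856764163189667, -0.618527003863086, 0.01170103979739641, -377.99509587681297], [-0.29070426717482395, -0.3858272985930574, -0.8755731406951294, 346.89153859296147], [0.5460802119529097, 0.6845156252070057, -0.482943848662479, 1314.9115016682315], [0.0, 0.0, 0.0, 1.0]]}
wrist {'fx': 309.70691628693146, 'fy': 309.70691628693146, 'cx': 322.63759651625475, 'cy': 199.37442934884186, 'world_to_cam': [[0.36432407104759984, 0.9312694816141004, -0.0022635965875356314, -549.4896401652964], [0.8960281559615634, -0.3498728006781736, 0.2733542885519339, -29.848184281687093], [0.2537745357190636, -0.10161779351973119, -0.9619107594058597, 393.0576488143745], [0.0, 0.0, 0.0, 1.0]]}
```

View pics/scene0.png

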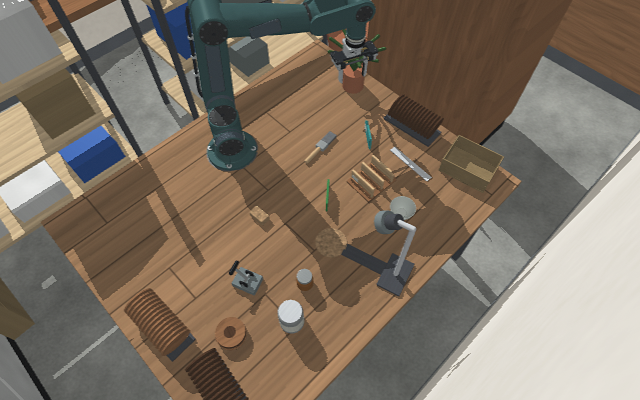

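View pics/side0.png

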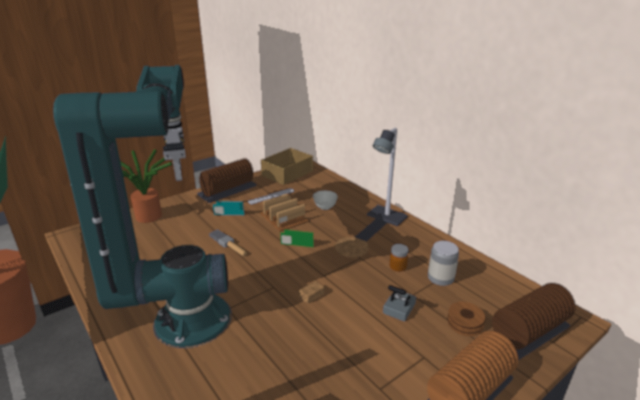

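```bash
python3 - <<'E'
import cv2,numpy as np
s=cv2.imread("pics/scene0.png");d=cv2.imread("pics/side0.png")
def c(i,x,y): return cv2.resize(i[y:y+60,x:x+80],None,fx=5,fy=5,interpolation=cv2.INTER_CUBIC)
cv2.imwrite("pics/m1.png",np.vstack([np.hstack([c(s,335,145),c(s,215,248)]),np.hstack([c(d,245,178),c(d,365,270)])]))
E
```

```text
(no output)
```

View pics/m1.png

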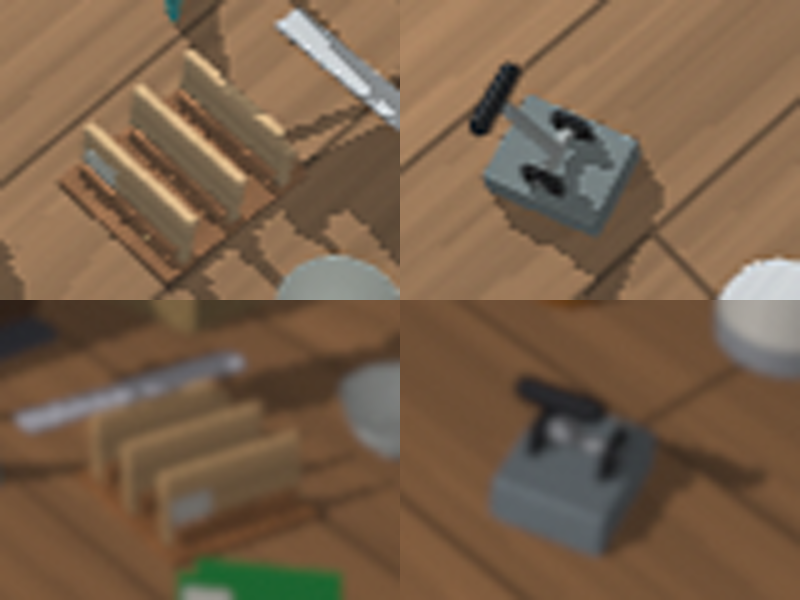

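View pics/wrist0.png

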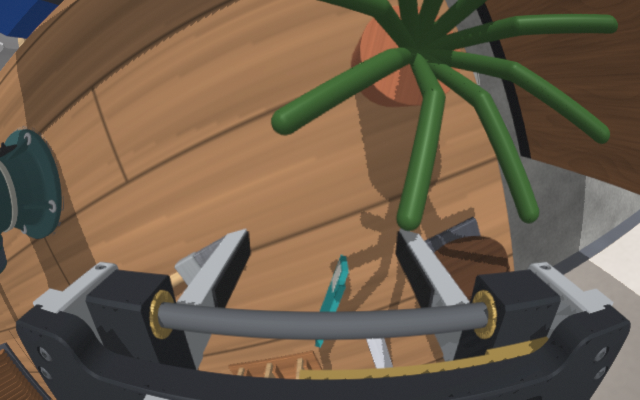

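```bash
cat > h.py <<'E'
from station import manip
import numpy as np,cv2
def ray(n,u,v):
    c=manip.camera_info(n);T=np.array(c["world_to_cam"]);d=np.array([(u-c["cx"])/c["fx"],(v-c["cy"])/c["fy"]])
    if n=="wrist":
        r=np.linalg.norm(d);d3=np.r_[d/r*np.sin(r),np.cos(r)]
    else: d3=np.r_[d,1]
    R=T[:3,:3];return -R.T@T[:3,3],R.T@d3
def at(n,u,v,z):
    o,d=ray(n,u,v);return o+d*(z-o[2])/d[2]
def proj(n,p):
    c=manip.camera_info(n);T=np.array(c["world_to_cam"]);q=T[:3,:3]@np.array(p,float)+T[:3,3]
    k=q[:2]/q[2]
    if n=="wrist": k=q[:2]/np.hypot(*q[:2])*np.arctan2(np.hypot(*q[:2]),q[2])
    return k*[c["fx"],c["fy"]]+[c["cx"],c["cy"]]
E
python3 - <<'E'
from h import *
np.set_printoptions(precision=1,suppress=True)
A=lambda u,v,z,o:at("scene",o[0]+u/5-.4,o[1]+v/5-.4,z)
R=(335,145);S=(215,248)
for p in [(60,182,8),(165,285,8),(87,125,68),(193,222,68),(135,87,68),(243,190,68),(187,52,68),(293,150,68)]: print(p,A(*p,R))
for p in [(87,178,30),(200,222,30),(238,143,30),(133,95,30),(95,98,100),(173,124,52),(145,180,52)]: print("sw",p,A(*p,S))
for p in [(331,243,4),(316,243,4),(347,243,4),(396,276,12),(304,279,75),(290,312,120),(388,222,320)]: print(p,at("scene",*p))
E
```

```text
(60, 182, 8) [455.2 230.3   8. ]
(165, 285, 8) [580.5 219.9   8. ]
(87, 125, 68) [457.6 254.2  68. ]
(193, 222, 68) [577.4 247.1  68. ]
(135, 87, 68) [459.  308.4  68. ]
(243, 190, 68) [584.7 296.9  68. ]
(187, 52, 68) [464.7 364.   68. ]
(293, 150, 68) [587.3 353.2  68. ]
sw (87, 178, 30) [ 480.7 -378.5   30. ]
sw (200, 222, 30) [ 560.8 -342.2   30. ]
sw (238, 143, 30) [ 535.  -285.4   30. ]
sw (133, 95, 30) [ 454.7 -315.7   30. ]
sw (95, 98, 100) [ 467.7 -346.6  100. ]
sw (173, 124, 52) [ 500.5 -312.8   52. ]
sw (145, 180, 52) [ 518.7 -353.1   52. ]
(331, 243, 4) [605.5  -9.7   4. ]
(316, 243, 4) [566.2 -50.1   4. ]
(347, 243, 4) [647.5  33.4   4. ]
(396, 276, 12) [863.2  62.6  12. ]
(304, 279, 75) [ 659.4 -197.1   75. ]
(290, 312, 120) [ 722.5 -316.3  120. ]
(388, 222, 320) [777.8  55.7 320. ]
```

Candidates for the plate in the scene view are the rack plates at about (363,180), (373,173) and (383,165), the green one at (328,195) and the turquoise one at (368,135). The last two are excluded by colour. The far plate at (383,165) seems to have a nick near its lower right end. I'll check with the wrist camera above the rack.

```bash
python3 -m crank '[{"x":-0.05,"y":-0.008},{"x":-0.056,"y":-0.008},{"x":-0.056,"y":-0.008},{"x":-0.056,"y":-0.008},{"x":-0.056,"y":-0.008},{"x":-0.056,"y":-0.008},{"x":-0.056,"y":-0.008},{"x":-0.056,"y":-0.008,"wz":-0.15}]' 1; python3 -m crank '[{"wz":-0.145},{},{},{},{},{},{},{}]'
python3 - <<'E'
from h import *
i=manip.capture("wrist");cv2.imwrite("pics/w1.png",cv2.resize(i[:,120:520,::-1],None,fx=1.5,fy=1.5))
print(proj("wrist",(520,300,68)))
E
```

```text
[273.93807702 409.41281156]validation failed for argument at $[0]...
validation failed for argument at $[0]...
```

View pics/w1.png

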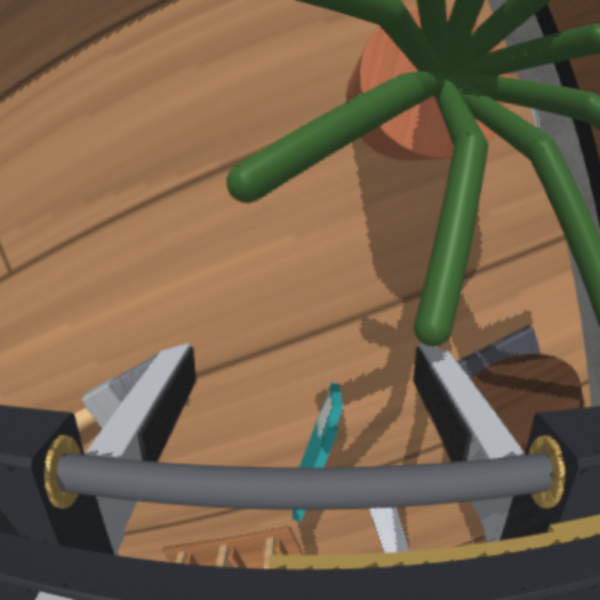

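The call was refused, so the picture is unchanged from the start pose. Rows probably need all six keys.

```bash
python3 -m crank '[{"x":-0.05,"y":-0.008,"z":0,"wx":0,"wy":0,"wz":0},{"x":-0.056,"y":-0.008,"z":0,"wx":0,"wy":0,"wz":0},{"x":-0.056,"y":-0.008,"z":0,"wx":0,"wy":0,"wz":0},{"x":-0.056,"y":-0.008,"z":0,"wx":0,"wy":0,"wz":0},{"x":-0.056,"y":-0.008,"z":0,"wx":0,"wy":0,"wz":0},{"x":-0.056,"y":-0.008,"z":0,"wx":0,"wy":0,"wz":0},{"x":-0.056,"y":-0.008,"z":0,"wx":0,"wy":0,"wz":0},{"x":-0.056,"y":-0.008,"z":0,"wx":0,"wy":0,"wz":-0.15}]' 1
python3 - <<'E'
from h import *
o=manip.get_obs();print(o["time"],o["tool_pos"],o["tcp_rot"],o["joints"])
E
```

```text
time: 1.2
tool_pos: [590.0, 290.6, 205.2]
tcp_rot: [0.109, 0.994, 0.0, -0.0]
wrist_force: [-0.3, -0.0, 0.3]
gripper_width: 94.1
grasp_force: 0.0
1.2 [590.03169227 290.5651165  205.17521454] [ 1.09128609e-01  9.94027616e-01  5.93180487e-05 -2.05057960e-04] [ 3.71272672e-01  3.31099518e-01  1.08286910e+00  2.98481285e-04
  1.72793284e+00 -9.80784224e-01]
```

```bash
python3 - <<'E'
from h import *
i=manip.capture("wrist");cv2.imwrite("pics/w2.png",i[:,:,::-1])
cv2.imwrite("pics/w2c.png",cv2.resize(i[60:320,180:480,::-1],(690,598),interpolation=cv2.INTER_CUBIC))
for p in [(455,255,68),(578,247,68),(464,364,68),(587,353,68)]:print((proj("wrist",p)-[180,60])*2.3)
E
```

```text
[191.34382623   9.37333208]
[238.27717895 276.93631088]
[438.00235629 -24.88868726]
[469.70404468 246.46198859]
```

View pics/w2c.png

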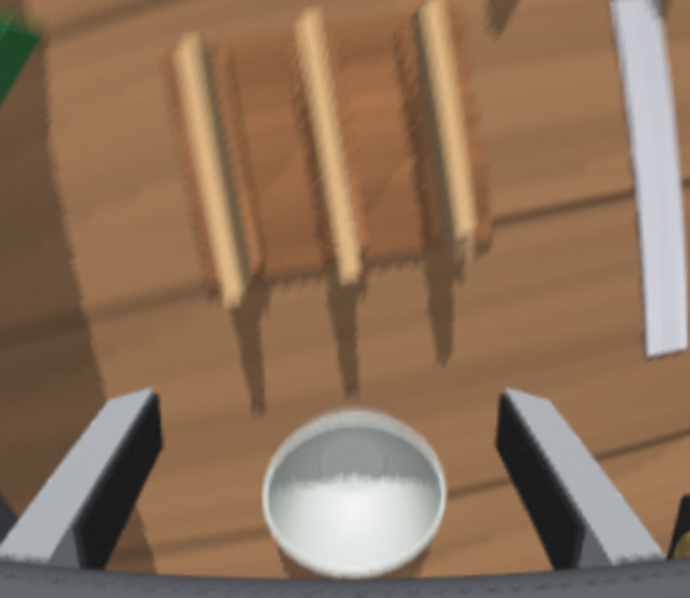

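The crop shows three plates. The right one, with its end at about (463,250), has its top edge stop short at the +x end with a lower step beyond it. That is the notched plate, in the slot at world y of about 358, with its label facing +y. The other two run straight to their ends.

```bash
python3 - <<'E'
from h import *
np.set_printoptions(precision=1,suppress=True)
print(manip.get_obs()["tool_pos"])
W=lambda u,v,z:at("wrist",180+u/2.3,60+v/2.3,z)
for p in [(185,38,68),(233,303,68),(310,14,68),(349,280,68),(432,2,68),(465,235,68),(462,260,54)]:print(p,W(*p))
# scene refine: plate pixel ends
for p in [(363-0,0)]:pass
for z,n in[(68,'plate1 scene')]:
  for q in [(455,255,68),(578,247,68)]:print(n,proj("scene",q),proj("side",q))
for q in [(467,254,68),(587,246,68)]:print('alt',proj("scene",q),proj("side",q))
E
```

```text
[595.7 285.3 203.4]
(185, 38, 68) [467.  249.4  68. ]
(233, 303, 68) [589.4 241.5  68. ]
(310, 14, 68) [470.2 305.2  68. ]
(349, 280, 68) [590.5 295.9  68. ]
(432, 2, 68) [475.6 358.6  68. ]
(465, 235, 68) [581.3 351.8  68. ]
(462, 260, 54) [595.7 350.3  54. ]
plate1 scene [351.7 169.1] [276.6 213.1]
plate1 scene [373.3 189.1] [304.5 204.1]
alt [353.7 171. ] [279.5 212.2]
alt [374.9 190.7] [306.6 203.5]
```

```bash
python3 -m crank '[{"x":0,"y":-0.03,"z":0,"wx":0,"wy":0,"wz":0},{"x":0.002,"y":-0.06,"z":0,"wx":0,"wy":0,"wz":0},{"x":0.002,"y":-0.06,"z":0,"wx":0,"wy":0,"wz":0},{"x":0.002,"y":-0.06,"z":0,"wx":0,"wy":0,"wz":0},{"x":0.002,"y":-0.06,"z":0,"wx":0,"wy":0,"wz":0},{"x":0.002,"y":-0.06,"z":0,"wx":0,"wy":0,"wz":0},{"x":0.002,"y":-0.06,"z":0,"wx":0,"wy":0,"wz":0},{"x":0.002,"y":-0.06,"z":0,"wx":0,"wy":0,"wz":0}]' 0; python3 -m crank '[{"x":0.002,"y":-0.06,"z":0,"wx":0,"wy":0,"wz":0},{"x":0.002,"y":-0.06,"z":0,"wx":0,"wy":0,"wz":0},{"x":0.002,"y":-0.05,"z":0,"wx":0,"wy":0,"wz":0},{"x":0.002,"y":-0.03,"z":0,"wx":0,"wy":0,"wz":0},{"x":0,"y":-0.015,"z":0,"wx":0,"wy":0,"wz":0},{"x":0,"y":0,"z":0,"wx":0,"wy":0,"wz":0},{"x":0,"y":0,"z":0,"wx":0,"wy":0,"wz":0},{"x":0,"y":0,"z":0,"wx":0,"wy":0,"wz":0}]'
python3 - <<'E'
from h import *
o=manip.get_obs();print(o["time"],o["tool_pos"],o["tcp_rot"],o["joints"])
E
```

```text
time: 2.25
tool_pos: [474.7, -145.6, 205.4]
tcp_rot: [0.111, 0.994, 0.0, 0.0]
wrist_force: [0.5, -0.2, 0.1]
gripper_width: 17.6
grasp_force: 0.0
time: 3.25
tool_pos: [420.8, -350.9, 205.6]
tcp_rot: [0.11, 0.994, 0.0, 0.0]
wrist_force: [0.7, -0.5, 0.3]
gripper_width: 0.4
grasp_force: 0.0
3.25 [ 420.83926693 -350.92803387  205.63908281] [1.10293261e-01 9.93899069e-01 7.93264746e-05 1.75530984e-04] [-7.98758586e-01  8.24859162e-02  1.37550500e+00  3.47728633e-04
  1.68343135e+00 -2.14847958e+00]
```

```bash
python3 -m crank '[{"x":-0.006,"y":-0.005,"z":0.02,"wx":0,"wy":0,"wz":0},{"x":-0.005,"y":-0.0045,"z":0.03,"wx":0,"wy":0,"wz":0},{"x":0,"y":0,"z":0.03,"wx":0,"wy":0,"wz":0},{"x":0,"y":0,"z":0.025,"wx":0,"wy":0,"wz":0},{"x":0,"y":0,"z":0.015,"wx":0,"wy":0,"wz":0},{"x":0,"y":0,"z":0,"wx":0,"wy":0,"wz":0},{"x":0,"y":0,"z":0,"wx":0,"wy":0,"wz":0},{"x":-0.005,"y":0.003,"z":0,"wx":0,"wy":0,"wz":0}]'; python3 -m crank '[{"x":-0.0095,"y":0.0066,"z":0,"wx":0,"wy":0,"wz":0},{"x":-0.0095,"y":0.0066,"z":0,"wx":0,"wy":0,"wz":0},{"x":-0.0095,"y":0.0066,"z":0,"wx":0,"wy":0,"wz":0},{"x":-0.0095,"y":0.0066,"z":0,"wx":0,"wy":0,"wz":0},{"x":-0.0095,"y":0.0066,"z":0,"wx":0,"wy":0,"wz":0},{"x":-0.0095,"y":0.0066,"z":0,"wx":0,"wy":0,"wz":0},{"x":-0.0095,"y":0.0066,"z":0,"wx":0,"wy":0,"wz":0},{"x":-0.006,"y":0.004,"z":0,"wx":0,"wy":0,"wz":0}]'
```

```text
time: 4.25
tool_pos: [435.1, -362.6, 87.0]
tcp_rot: [0.111, 0.994, -0.001, 0.001]
wrist_force: [0.2, -0.3, -0.0]
gripper_width: 0.9
grasp_force: 0.0
time: 5.25
tool_pos: [517.0, -328.6, 85.4]
tcp_rot: [0.111, 0.994, 0.0, 0.0]
wrist_force: [-0.5, -0.0, 0.0]
gripper_width: 0.6
grasp_force: 0.0
```

```bash
python3 -m crank '[{"x":0,"y":0,"z":-0.03,"wx":0,"wy":0,"wz":0},{"x":0,"y":0,"z":-0.05,"wx":0,"wy":0,"wz":0},{"x":0,"y":0,"z":-0.04,"wx":0,"wy":0,"wz":0},{"x":0.006,"y":0.03,"z":0,"wx":0,"wy":0,"wz":0},{"x":0.009,"y":0.06,"z":0,"wx":0,"wy":0,"wz":0},{"x":0.009,"y":0.06,"z":0,"wx":0,"wy":0,"wz":0},{"x":0.009,"y":0.06,"z":0,"wx":0,"wy":0,"wz":0},{"x":0.009,"y":0.06,"z":0,"wx":0,"wy":0,"wz":0}]'
python3 - <<'E'
from h import *
i=manip.capture("scene");cv2.imwrite("pics/s2.png",i[:,:,::-1])
for s in(-1,1):
  p=np.array([508,-330,42])+70*np.array([s*np.sin(.6)*.924,s*np.sin(.6)*.383,np.cos(.6)])
  u,v=proj("scene",p).round().astype(int);print(s,u,v,i[v-1:v+2,u-1:u+2].mean((0,1)))
E
python3 -m crank '[{"x":0.009,"y":0.06,"z":0,"wx":0,"wy":0,"wz":0},{"x":0.009,"y":0.06,"z":0,"wx":0,"wy":0,"wz":0},{"x":0.009,"y":0.06,"z":0,"wx":0,"wy":0,"wz":0},{"x":0.009,"y":0.06,"z":0,"wx":0,"wy":0,"wz":0},{"x":0.009,"y":0.06,"z":0,"wx":0,"wy":0,"wz":0},{"x":0.009,"y":0.06,"z":0,"wx":0,"wy":0,"wz":0},{"x":0.007,"y":0.025,"z":0,"wx":0,"wy":0,"wz":-0.08},{"x":0,"y":0.008,"z":0,"wx":0,"wy":0,"wz":-0.063}]' 0.43; python3 -m crank '[{"x":0,"y":0,"z":0,"wx":0,"wy":0,"wz":0},{"x":0,"y":0,"z":0,"wx":0,"wy":0,"wz":0},{"x":0,"y":0,"z":0,"wx":0,"wy":0,"wz":0},{"x":0,"y":0,"z":0,"wx":0,"wy":0,"wz":0},{"x":0,"y":0,"z":0,"wx":0,"wy":0,"wz":0},{"x":0,"y":0,"z":0,"wx":0,"wy":0,"wz":0},{"x":0,"y":0,"z":0,"wx":0,"wy":0,"wz":0},{"x":0,"y":0,"z":0,"wx":0,"wy":0,"wz":0}]'
python3 - <<'E'
from h import *
o=manip.get_obs();print(o["time"],o["tool_pos"],o["tcp_rot"],o["joints"],o["gripper_width"])
c=proj("wrist",(527,358,68));x,y=(c-[100,75]).astype(int);x=max(x,0);y=max(y,0)
i=manip.capture("wrist")
cv2.imwrite("pics/w3.png",i[:,:,::-1])
cv2.imwrite("pics/w3c.png",cv2.resize(i[y:y+150,x:x+200,::-1],None,fx=4,fy=4,interpolation=cv2.INTER_CUBIC));print(x,y,i.shape)
E
```

```text
time: 6.25
tool_pos: [534.9, -54.5, 205.7]
tcp_rot: [0.111, 0.994, 0.0, 0.0]
wrist_force: [0.2, 0.0, 0.2]
gripper_width: 0.3
grasp_force: 0.0
-1 235 268 [155.88888889 121.55555556  89.88888889]
1 255 276 [38.         39.44444444 40.88888889]
time: 7.3
tool_pos: [561.2, 342.7, 204.9]
tcp_rot: [0.037, 0.999, -0.0, -0.0]
wrist_force: [-0.6, 0.6, -0.3]
gripper_width: 40.6
grasp_force: 0.0
time: 8.3
tool_pos: [561.6, 340.5, 205.5]
tcp_rot: [0.04, 0.999, 0.0, -0.0]
wrist_force: [-0.5, 0.6, -0.2]
gripper_width: 40.2
grasp_force: 0.0
8.3 [561.63290653 340.49106895 205.47255945] [ 3.98858247e-02  9.99204243e-01  2.60141875e-05 -1.05626309e-05] [ 4.58689505e-01  3.28704758e-01  1.08536388e+00  5.64884901e-05
  1.72751769e+00 -1.03230519e+00] 40.18428223811386
236 79 (400, 640, 3)
```

View pics/w3c.png

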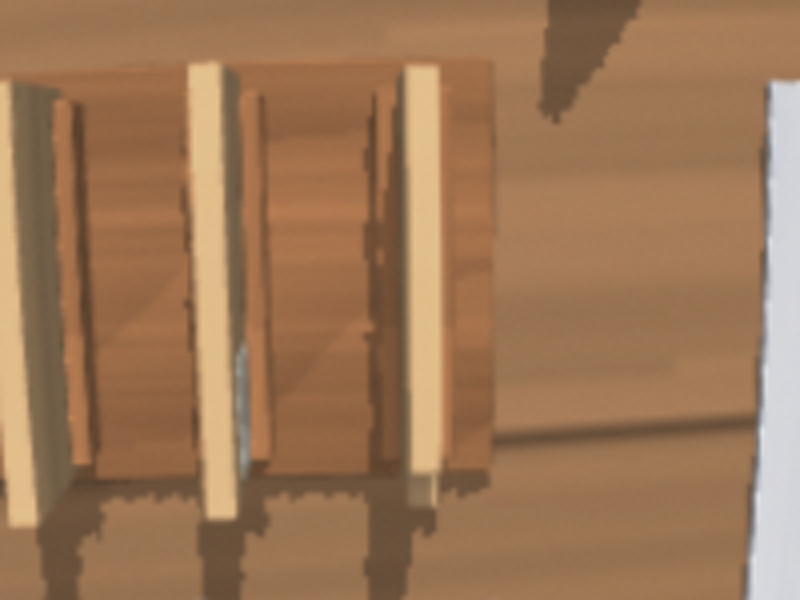

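```bash
python3 - <<'E'
from h import *
np.set_printoptions(precision=1,suppress=True)
W=lambda u,v,z:at("wrist",236+u/4-.4,79+v/4-.4,z)
for p in [(206,64,68),(221,520,68),(422,66,68),(427,470,68),(422,506,54)]:print(p,W(*p))
a=W(422,66,68);b=W(427,470,68);e=(b-a)[:2];L=np.linalg.norm(e);e/=L
mid=a[:2]+60*e;g=a[:2]+26*e
q=manip.get_obs();from scipy.spatial.transform import Rotation as Ro
R=Ro.from_quat(q["tcp_rot"]).as_matrix()
print("len",L,"angle",np.degrees(np.arctan2(e[1],e[0])),mid,g,"tool yaw",np.degrees(np.arctan2(R[1,1],R[0,1])))
print("delta tool",R.T@(np.r_[g,33]-q["tool_pos"]))
E
```

```text
(206, 64, 68) [460.5 312.6  68. ]
(221, 520, 68) [581.1 304.6  68. ]
(422, 66, 68) [465.7 367.   68. ]
(427, 470, 68) [571.5 360.9  68. ]
(422, 506, 54) [585.7 359.5  54. ]
len 105.94646796092147 angle -3.302689347936312 [525.6 363.5] [491.7 365.5] tool yaw 85.43036733974274
delta tool [ 71.7  19.3 172.5]
```

```bash
python3 -m crank '[{"x":0.02,"y":0.0055,"z":0,"wx":0,"wy":0,"wz":0},{"x":0.03,"y":0.007,"z":0.01,"wx":0,"wy":0,"wz":0},{"x":0.022,"y":0.005,"z":0.03,"wx":0,"wy":0,"wz":0},{"x":0,"y":0,"z":0.045,"wx":0,"wy":0,"wz":0},{"x":0,"y":0,"z":0.04,"wx":0,"wy":0,"wz":0},{"x":0,"y":0,"z":0.03,"wx":0,"wy":0,"wz":0},{"x":0,"y":0,"z":0.017,"wx":0,"wy":0,"wz":0},{"x":0,"y":0,"z":0,"wx":0,"wy":0,"wz":0}]'; python3 -m crank '[{"x":0,"y":0,"z":0,"wx":0,"wy":0,"wz":0},{"x":0,"y":0,"z":0,"wx":0,"wy":0,"wz":0},{"x":0,"y":0,"z":0,"wx":0,"wy":0,"wz":0},{"x":0,"y":0,"z":0,"wx":0,"wy":0,"wz":0},{"x":0,"y":0,"z":0,"wx":0,"wy":0,"wz":0},{"x":0,"y":0,"z":0,"wx":0,"wy":0,"wz":0},{"x":0,"y":0,"z":0,"wx":0,"wy":0,"wz":0},{"x":0,"y":0,"z":0,"wx":0,"wy":0,"wz":0}]' 0 20
```

```text
time: 9.35
tool_pos: [490.6, 363.3, 32.3]
tcp_rot: [0.04, 0.999, -0.001, -0.001]
wrist_force: [0.8, 0.4, 0.1]
gripper_width: 40.2
grasp_force: 0.0
time: 10.35
tool_pos: [491.7, 364.4, 34.3]
tcp_rot: [0.04, 0.999, 0.001, 0.001]
wrist_force: [-0.2, 2.7, 4.3]
gripper_width: 8.1
grasp_force: 20.0
```

```bash
python3 -m crank '[{"x":0,"y":0,"z":-0.01,"wx":0,"wy":0,"wz":0},{"x":0,"y":0,"z":-0.015,"wx":0,"wy":0,"wz":0},{"x":0,"y":0,"z":-0.025,"wx":0,"wy":0,"wz":0},{"x":0,"y":0,"z":-0.035,"wx":0,"wy":0,"wz":0},{"x":0,"y":0,"z":-0.035,"wx":0,"wy":0,"wz":0},{"x":0,"y":0,"z":-0.025,"wx":0,"wy":0,"wz":0},{"x":0,"y":0,"z":-0.015,"wx":0,"wy":0,"wz":0},{"x":0,"y":0,"z":0,"wx":0,"wy":0,"wz":0}]'; python3 -m crank '[{"x":0,"y":0,"z":0,"wx":0,"wy":0,"wz":0},{"x":0,"y":0,"z":0,"wx":0,"wy":0,"wz":0},{"x":0,"y":0,"z":0,"wx":0,"wy":0,"wz":0},{"x":0,"y":0,"z":0,"wx":0,"wy":0,"wz":0},{"x":0,"y":0,"z":0,"wx":0,"wy":0,"wz":0},{"x":0,"y":0,"z":0,"wx":0,"wy":0,"wz":0},{"x":0,"y":0,"z":0,"wx":0,"wy":0,"wz":0},{"x":0,"y":0,"z":0,"wx":0,"wy":0,"wz":0}]'
cat > plan.py <<'E'
from h import *
from scipy.spatial.transform import Rotation as Ro
from scipy.linalg import fractional_matrix_power as fm
np.set_printoptions(precision=4,suppress=True)
import sys
n=int(sys.argv[1]);a=np.radians(15.6);s=np.array([np.cos(a),np.sin(a),0]);k=np.array([0,0,1.])
y=(s+k)/2**.5;z=(s-k)/2**.5;G=np.eye(4);G[:3,:3]=np.c_[np.cross(y,z),y,z]
G[:3,3]=np.array([605.5,-9.7,150])-G[:3,:3]@[-34,0,-4]
o=manip.get_obs();T=np.eye(4);T[:3,:3]=Ro.from_quat(o["tcp_rot"]).as_matrix();T[:3,3]=o["tool_pos"]
D=np.linalg.inv(T)@G;d=np.real(fm(D,1/n))
print("total",D[:3,3],Ro.from_matrix(D[:3,:3]).as_rotvec())
print("row",d[:3,3]/1000,Ro.from_matrix(d[:3,:3]).as_rotvec())
P=T
for i in range(n):
    P=P@d
    if i%3==0:print(P[:3,3])
print(o["time"],o["joints"],o["grasp_force"],o["gripper_width"])
E
python3 plan.py 16
python3 - <<'E'
from h import *
i=manip.capture("scene");cv2.imwrite("pics/s3.png",i[:,:,::-1]);j=manip.capture("side")
f=lambda i,x,y:cv2.resize(i[y:y+150,x:x+100,::-1],None,fx=4,fy=4,interpolation=cv2.INTER_CUBIC)
cv2.imwrite("pics/m3.png",np.hstack([f(i,330,90),f(j,230,90)]))
E
```

```text
time: 11.35
tool_pos: [491.5, 363.3, 194.1]
tcp_rot: [0.04, 0.999, -0.0, 0.0]
wrist_force: [-0.2, -0.5, -0.9]
gripper_width: 7.7
grasp_force: 20.0
time: 12.35
tool_pos: [491.3, 363.7, 193.5]
tcp_rot: [0.04, 0.999, 0.0, 0.0]
wrist_force: [0.0, -0.5, -0.7]
gripper_width: 7.6
grasp_force: 20.0
total [-134.5271 -330.2599   46.3346] [-0.6836 -0.4773  1.1523]
row [-0.0187 -0.0147 -0.0007] [-0.0427 -0.0298  0.072 ]
[508.7716 347.6182 194.2931]
[553.5909 292.2335 195.4984]
[585.521  228.5673 193.315 ]
[603.5821 160.0683 185.6092]
[607.7749  90.5272 170.6379]
[599.081   23.8081 147.1716]
12.35 [ 0.5445  0.2265  1.2358  0.0001  1.6792 -0.9465] 19.9965763092041 7.577644673510103
```

View pics/m3.png

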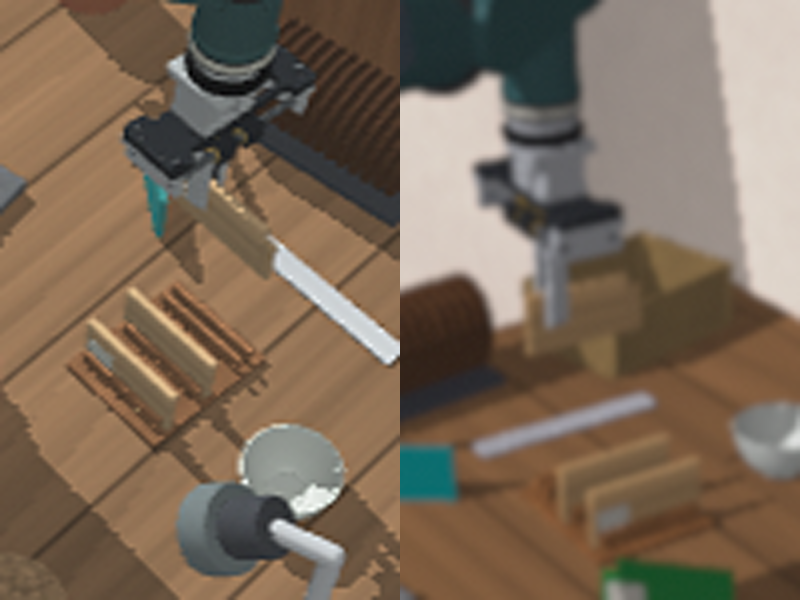

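The notched plate is held at its -x end and the plain plates are in place. The side facing -y shows no label, as expected. Next I'll move to the viewing pose.

```bash
python3 -m crank '[{"x":-0.0187,"y":-0.0147,"z":-0.0007,"wx":-0.0427,"wy":-0.0298,"wz":0.072},{"x":-0.0187,"y":-0.0147,"z":-0.0007,"wx":-0.0427,"wy":-0.0298,"wz":0.072},{"x":-0.0187,"y":-0.0147,"z":-0.0007,"wx":-0.0427,"wy":-0.0298,"wz":0.072},{"x":-0.0187,"y":-0.0147,"z":-0.0007,"wx":-0.0427,"wy":-0.0298,"wz":0.072},{"x":-0.0187,"y":-0.0147,"z":-0.0007,"wx":-0.0427,"wy":-0.0298,"wz":0.072},{"x":-0.0187,"y":-0.0147,"z":-0.0007,"wx":-0.0427,"wy":-0.0298,"wz":0.072},{"x":-0.0187,"y":-0.0147,"z":-0.0007,"wx":-0.0427,"wy":-0.0298,"wz":0.072},{"x":-0.0187,"y":-0.0147,"z":-0.0007,"wx":-0.0427,"wy":-0.0298,"wz":0.072}]'; python3 plan.py 8
```

```text
time: 13.45
tool_pos: [593.1, 205.0, 191.1]
tcp_rot: [0.32, 0.925, 0.163, 0.124]
wrist_force: [0.4, 0.1, 0.2]
gripper_width: 8.1
grasp_force: 20.0
total [-113.7331 -147.8544    1.9995] [-0.3408 -0.2375  0.574 ]
row [-0.0186 -0.0145 -0.0007] [-0.0426 -0.0297  0.0717]
[599.0819 182.2581 188.605 ]
[607.7652 113.0559 176.2994]
[603.2636  45.3788 155.9196]
13.45 [ 0.1457 -0.0278  1.5753  0.1834  1.2228 -0.7887] 19.99717891216278 8.112489677152858
```

```bash
python3 -m crank '[{"x":-0.0187,"y":-0.0147,"z":-0.0007,"wx":-0.0427,"wy":-0.0298,"wz":0.072},{"x":-0.0187,"y":-0.0147,"z":-0.0007,"wx":-0.0427,"wy":-0.0298,"wz":0.072},{"x":-0.0187,"y":-0.0147,"z":-0.0007,"wx":-0.0427,"wy":-0.0298,"wz":0.072},{"x":-0.0187,"y":-0.0147,"z":-0.0007,"wx":-0.0427,"wy":-0.0298,"wz":0.072},{"x":-0.0187,"y":-0.0147,"z":-0.0007,"wx":-0.0427,"wy":-0.0298,"wz":0.072},{"x":-0.0187,"y":-0.0147,"z":-0.0007,"wx":-0.0427,"wy":-0.0298,"wz":0.072},{"x":-0.0187,"y":-0.0147,"z":-0.0007,"wx":-0.0427,"wy":-0.0298,"wz":0.072},{"x":-0.0187,"y":-0.0147,"z":-0.0007,"wx":-0.0427,"wy":-0.0298,"wz":0.072}]';  python3 -m crank '[{"x":0,"y":0,"z":0,"wx":0,"wy":0,"wz":0},{"x":0,"y":0,"z":0,"wx":0,"wy":0,"wz":0},{"x":0,"y":0,"z":0,"wx":0,"wy":0,"wz":0},{"x":0,"y":0,"z":0,"wx":0,"wy":0,"wz":0},{"x":0,"y":0,"z":0,"wx":0,"wy":0,"wz":0},{"x":0,"y":0,"z":0,"wx":0,"wy":0,"wz":0},{"x":0,"y":0,"z":0,"wx":0,"wy":0,"wz":0},{"x":0,"y":0,"z":0,"wx":0,"wy":0,"wz":0}]'; python3 plan.py 8
python3 - <<'E'
from h import *
from scipy.spatial.transform import Rotation as Ro
i=manip.capture("scene");j=manip.capture("side")
o=manip.get_obs();R=Ro.from_quat(o["tcp_rot"]).as_matrix();m=R@[-34,0,-4]+o["tool_pos"]
L=np.array([605.5+170*.963,-9.7+170*.269,320])
for x,n in((i,"scene"),(j,"side")):
  for p,c in((m,(255,0,0)),(L,(0,255,0)),((605.5,-9.7,4),(255,0,255)),((605.5+265*.963,-9.7+265*.269,375),(255,255,0))):cv2.circle(x,tuple(proj(n,p).round().astype(int).tolist()),2,c,1)
f=lambda i,x,y:cv2.resize(i[y:y+150,x:x+130,::-1],None,fx=3,fy=3,interpolation=cv2.INTER_CUBIC)
cv2.imwrite("pics/m4.png",np.hstack([f(i,285,150),f(j,295,110)]))
print(m,L-m,R.T@(L-m))
E
```

```text
time: 14.45
tool_pos: [598.5, 22.9, 146.3]
tcp_rot: [0.559, 0.735, 0.305, 0.232]
wrist_force: [-0.6, -0.6, 0.1]
gripper_width: 7.9
grasp_force: 20.0
time: 15.45
tool_pos: [598.7, 23.7, 146.2]
tcp_rot: [0.559, 0.736, 0.305, 0.231]
wrist_force: [-0.2, -0.1, 0.4]
gripper_width: 7.9
grasp_force: 20.0
total [ 0.0308  0.9948 -0.4088] [-0.0007 -0.0002  0.0003]
row [ 0.      0.0001 -0.0001] [-0.0001 -0.      0.    ]
[598.7385  23.6844 146.3034]
[598.8853  23.7375 146.6754]
[599.0321  23.7905 147.0475]
15.45 [-0.2757 -0.2564  2.0158  0.5642  0.7597 -0.8381] 19.997712671756744 7.877643474128532
[605.13192585  -9.85188497 149.04144982] [164.07807415  45.88188497 170.95855018] [ 7.35119975e-03  2.41357125e+02 -5.70738454e-01]
```

View pics/m4.png

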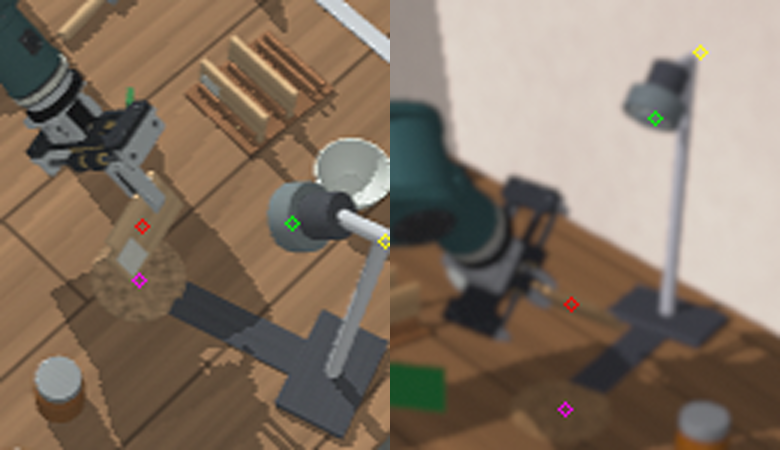

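The picture shows the plate's middle (142,226) over the mat centre (139,280), with the label up and the gripped end at the far side. The projected lens and post-top marks fall on the real ones, so the pose is right.

```bash
python3 -c "
from station import manip
print(manip.close_job())"
```

```text
the job is handed in; nothing more can be done
None
```

I handed the job in at about 15.5 s on the robot clock: the lamp switch is on, and the notched plate is held by its plain end about 1 mm from the viewing spot, label up and facing the lens; no verdict came back.

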